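# Empty the reject scoop through the flap that gives

### The job

Empty the three rejected vials from the steel scoop into the two-compartment reject box. One compartment is already full, so its red flap gives only a little: feel gently with the scoop's nose which flap swings right in, push that one open with the vials still in the scoop, then tip it and hold the flap open with it until all three have dropped inside. Draw the scoop out so that the flap shuts and set it down level on the bench, clear of the box, without shoving the box or disturbing the carton on it, the jar, the beaker or the note pad.

Things in the scene. Friction and masses are not known exactly. Their poses are not given: they have to be found in the camera images.
- reject_box: White steel reject box; origin: centre of its underside, on the bench; 150 mm deep (x), 250 mm wide (y), 205 mm high, 2.8 kg, loose on rubber feet (a push of over some 20 N slides it). Front, with the two slots, at x = -75 mm, facing -x; z up. Two compartments, floors 10 mm above the bench, each with a hidden liner bin: one empty (55 mm high), one full up to its slot; which varies and cannot be seen
- sill_left (a point): Middle of the lower edge (rounded sill) of the left slot (at y = +61.5 mm of the box) on the box's front face, 118 mm above the bench; axes as the box (x inward, y along the slot, z up). The slot is 74 mm wide and 53 mm high above this point, in a 3 mm wall: the 66 mm wide pan just fits through
- sill_right (a point): Middle of the lower edge (rounded sill) of the right slot (at y = -61.5 mm of the box) on the box's front face, 118 mm above the bench; axes as the box (x inward, y along the slot, z up). The slot is 74 mm wide and 53 mm high above this point, in a 3 mm wall: the 66 mm wide pan just fits through
- flap_left (a joint): Red flap behind the left slot, 82 mm wide, hinged 57 mm above the sill, 7.5 mm behind the front face; 61 mm from hinge to lower edge. Swings inward: 0 rad = shut, 1.25 = stop; before a full liner it stops at about 0.1. A spring shuts it (0.12 Nm shut, 0.32 Nm at 1 rad: 2 to 5 N at its lower edge); held open, it bears down on the nose and can turn the scoop in the grip
- flap_right (a joint): Red flap behind the right slot, 82 mm wide, hinged 57 mm above the sill, 7.5 mm behind the front face; 61 mm from hinge to lower edge. Swings inward: 0 rad = shut, 1.25 = stop; before a full liner it stops at about 0.1. A spring shuts it (0.12 Nm shut, 0.32 Nm at 1 rad: 2 to 5 N at its lower edge); held open, it bears down on the nose and can turn the scoop in the grip
- scoop: Stainless scoop, 0.16 kg; origin on its underside, mid-width, 50 mm ahead of the pan's rear wall (34 mm high); x to the open nose at +70 mm, z up. Flat floor, 2 mm thick, to x = 12 mm, then climbing 6 mm to the nose: the vials stay in until the nose dips over about 6 degrees and have all rolled out by some 40. Walls 28 mm high, pan 66 mm wide; from x = 12 mm narrowing to 52 mm at the nose
- scoop_grip (a point): Centre of the scoop's handle: an upright black blade behind the pan, 52 mm long (x), 14 mm thick (y), 34 mm high (z), its lower edge 22 mm above the scoop's underside and its front end 18 mm behind the rear wall (this point is at x = -94 mm, z = 39 mm in the scoop's frame); same axes as the scoop. Can be pinched across y with the gripper pitched anywhere between upright and leaning
- scoop_nose (a point): Middle of the scoop's open nose edge, on the underside of the floor (x = +70 mm, z = 6 mm in the scoop's frame); the side walls' tops there are 12 mm above it
- reject_1_mid (a point): Centre of a rejected 2 ml glass vial with blue cap, 12 mm in diameter, 31 mm long, 12 g, z along its axis; at first lying across the scoop's pan (rearmost)
- reject_2_mid (a point): Centre of a rejected 2 ml glass vial with blue cap, 12 mm in diameter, 31 mm long, 12 g, z along its axis; at first lying across the scoop's pan (middle)
- reject_3_mid (a point): Centre of a rejected 2 ml glass vial with blue cap, 12 mm in diameter, 31 mm long, 12 g, z along its axis; at first lying across the scoop's pan (foremost)
- carton_mid (a point): Centre of a light white carton, 91 x 130 x 95 mm high, that stands on top of the reject box so it reaches 300 mm above the bench; leave it there
- jar_green_mid (a point): Centre of a jar with a green lid, 62 mm in diameter, 75 mm high, standing near the box; leave it alone
- beaker_mid (a point): Centre of an empty clear beaker, 55 mm in diameter, 70 mm high, standing on the bench; leave it alone
- note_pad_mid (a point): Centre of a yellow note pad, 77 x 76 x 12 mm, lying on the bench; leave it alone

How it is judged:
By the outcome, as a careful person would: the job done as asked, in the order asked, and still so for the second after the job is handed in, with the robot touching nothing.
It also fails if it takes over 72 s, if anything falls off the work surface, if the arm or the gripper's body presses on something with over 40 N, if the wrist force passes 120 N, or if a joint passes its speed limit or range.

### The arm

A 6-joint arm with a two-finger parallel gripper is mounted at the origin on a cart in front of the work surface, level with it; the furniture and walls round the work are solid. World frame = base frame: x ahead of the robot, y to its left, z up, the work surface at z = 0. Lengths are in m, angles in rad, forces in N, time in s.
With the tool pointing down it reaches from about 0.25 to 0.775 m from the base axis. Payload 4 kg.
Tool frame: the origin (TCP) lies midway between the tips of the shut fingers; the grasp point (between the pads) lies 19 mm behind it (robot.tcp_to_grasp is the distance from the TCP to the grasp point, in m); z points along the fingers, y is the line along which they close (so a half turn about z gives the same grasp; the last joint's range is limited). The gripper opens to 94 mm and grips with 3 to 60 N. Pads are 16 mm wide; open, the fingers measure 119 mm over their backs; the gripper's body (75 mm by 177 mm) begins 78 mm behind the grasp point.
Start: joints at [-1.418, 0.087, 1.371, -0, 1.684, -0.103], TCP at [0.139, -0.532, 0.206] pointing down, gripper open.
Joint ranges: [-3.1, 3.1], [-0.76, 2.03], [0.27, 2.55], [-1.08, 4.22], [0.17, 2.65], [-2.57, 2.57]. Speed limits (rad/s): [2.79, 2.79, 3.14, 3.14, 3.14, 3.14].

### API

Orientations are given as [roll, pitch, yaw] about the fixed x, y, z axes, in that order (R = Rz(yaw) Ry(pitch) Rx(roll)).
In Python, from bench import robot, viewer gives the robot as it stands. The module is installed in compiled form; this text tells all that it offers.
- The arm moves only by the shell command python3 -m handwheel 'ROWS' [OPENING]. ROWS is JSON, a list of rows, each a list of 6 numbers: the shift along the tool's x, y, z in units of 0.2 m (1.0 is 0.2 m), then the turn, a rotation vector about the tool's x, y, z in units of 30 degrees (1.0 is 30 degrees). In form: [[x, y, z, wx, wy, wz], ...]. A call has 1 to 10 rows; each row is the pose to reach, as a shift and turn from the pose commanded when the call began, along the tool's axes at that moment; what a row does not reach only later rows make up. A row lasts 1/12 s, in which the tool goes at most 41.7 mm and 7.16 degrees, less where a joint would pass 70% of its speed; a pose out of reach is approached as far as the arm can. A call with a number of a shift or a turn outside -1 to 1 is refused whole. A call with a gripper value outside its range is refused whole. OPENING is the gripper's target within -1 to 1 (shut at 1, half-way at 0, fully open at -1), set as the call begins (- or left out, the last holds). The fingers move at their own pace and stop on an object; the grip force is fixed at half the most. Time passes only in rows, so rows that repeat a pose let the fingers close. It gives the time, the measured TCP pose, the force, the opening and the grip force at its end, in the units of the state.
- robot.get_obs(): the state, without advancing time (a new reading comes with each control period).
- viewer.snapshot(name): name is "side" or "top" or "wrist"; returns the picture (480x640x3 uint8, red, green, blue); there is no depth.
- viewer.calibration(name): a dict with "fx", "fy", "cx", "cy" (pixels), "R" (3x3) and "t" (3): a world point X has camera coordinates R X + t. Camera axes: x right, y down, z forward; pixel columns grow to the right and rows downward; lengths in m; the calibration is good to about 2 mm. The wrist camera is an equidistant fisheye: a pixel r from the principal point sees the ray r / f radians off the axis. A picture is of the moment at which its call begins: read the wrist's pose just before it. calibration takes no time and is no camera call; for the wrist camera it gives the pose at the moment of the call.
- robot.close_job(): hands the job in; it is judged then, once.
The state is a dict: "time": time; "joint_positions": joint angles; "qvel": joint speeds; "joint_torque": joint torques, N m; "tool_pos": TCP position; "ee_rot": TCP orientation; "wrist_force": force on the tool from outside, world axes, zero at the start; "wrist_torque": the same for the moment, N m; "width": finger opening in m; "finger_force": force on a finger pad.
Only numpy, scipy, OpenCV 4.12 (cv2) and the standard library are available. Lean on these libraries where they do the work, as an engineer would, in place of code of your own. Each camera call takes 0.05 s, during which the arm holds its last target. There are 200 camera calls.

## Working session

There is one attempt and no reset: what is moved stays moved. The work goes in short steps, Python scripts to look and compute and a shell command to move; the robot and the scene stay as the last step left them, time stands still between calls to the robot, and variables do not carry over. Pictures are saved under pics/ and viewed, at most 10 in all, crops included, and the job is handed in when it is done.

```bash
mkdir -p pics; python3 - <<'E'
from bench import robot, viewer
import cv2, numpy as np
o=robot.get_obs(); print({k:np.round(v,3) for k,v in o.items()})
for n in ("side","top","wrist"):
    im=viewer.snapshot(n); cv2.imwrite(f"pics/{n}0.png",im[:,:,::-1])
    c=viewer.calibration(n); print(n,{k:np.round(v,4).tolist() for k,v in c.items()})
E
```

```text
{'time': np.float64(0.0), 'joint_positions': array([-1.418,  0.088,  1.372, -0.   ,  1.684, -0.103]), 'qvel': array([ 0.002, -0.001, -0.   ,  0.001,  0.   ,  0.   ]), 'joint_torque': array([-0.0000e+00, -3.4018e+01, -3.0243e+01,  7.2000e-02,  3.3000e-02,
       -0.0000e+00]), 'tool_pos': array([ 0.139, -0.532,  0.204]), 'ee_rot': array([-3.139, -0.   ,  0.256]), 'wrist_force': array([-0.269,  0.405, -0.54 ]), 'wrist_torque': array([ 0.054, -0.062, -0.056]), 'finger_force': np.float64(0.0), 'width': np.float64(0.094)}
side {'fx': 563.2371, 'fy': 563.2371, 'cx': 309.9953, 'cy': 244.859, 'R': [[-0.9845, -0.1753, -0.0007], [-0.0766, 0.4336, -0.8978], [0.1577, -0.8839, -0.4403]], 't': [0.5388, 0.2297, 1.4298]}
top {'fx': 607.9263, 'fy': 607.9263, 'cx': 314.4589, 'cy': 243.7841, 'R': [[-0.0078, -1.0, -0.0045], [-0.9781, 0.0086, -0.2078], [0.2078, 0.0028, -0.9782]], 't': [-0.1162, 0.5711, 1.5198]}
wrist {'fx': 371.6483, 'fy': 371.6483, 'cx': 314.0987, 'cy': 244.9697, 'R': [[0.2537, -0.9673, -0.0019], [-0.9311, -0.2447, 0.2703], [-0.2619, -0.0668, -0.9628]], 't': [-0.5493, -0.0284, 0.3918]}
```

View pics/top0.png

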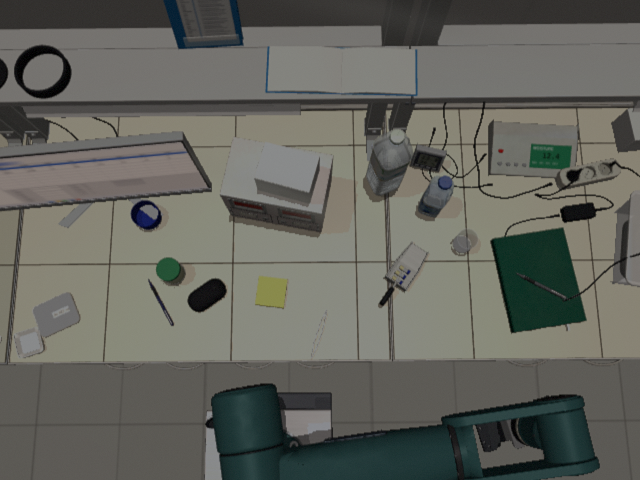

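View pics/side0.png

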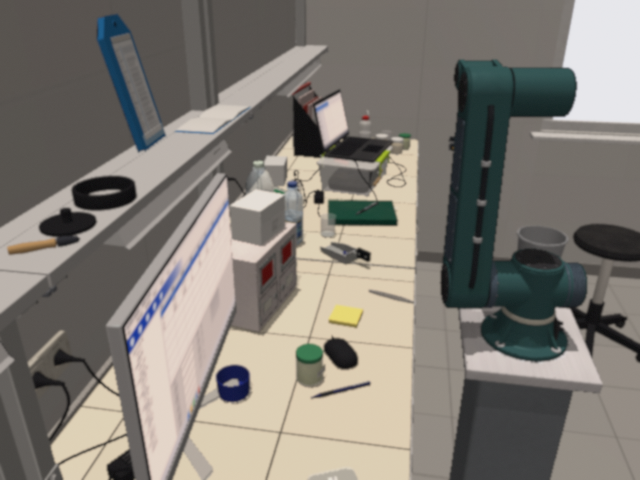

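The top view shows the box at about (277,187) with red slots near (252,207) and (294,216). The scoop is at (405,268) with its black handle at (386,297), the beaker at (462,242), the pad at (272,292) and the jar at (169,270). The side view shows the red flaps at (267,272) and (289,253).

```bash
cat > h.py <<'E'
import numpy as np, cv2
from bench import robot, viewer
def ray(c,u,v,fish=False):
    R=np.array(c["R"]);t=np.array(c["t"])
    x=(u-c["cx"])/c["fx"];y=(v-c["cy"])/c["fy"]
    if fish:
        r=np.hypot(x,y);d=np.array([x/r*np.sin(r),y/r*np.sin(r),np.cos(r)]) if r>1e-9 else np.array([0,0,1.])
    else: d=np.array([x,y,1.])
    return -R.T@t, R.T@d
def onz(c,u,v,z,fish=False):
    o,d=ray(c,u,v,fish); return o+d*(z-o[2])/d[2]
def proj(c,X):
    p=np.array(c["R"])@X+np.array(c["t"]); return c["cx"]+c["fx"]*p[0]/p[2], c["cy"]+c["fy"]*p[1]/p[2]
E
python3 - <<'E'
from h import *
im=cv2.imread("pics/top0.png")
a=cv2.resize(im[225:315,360:480],None,fx=5,fy=5,interpolation=cv2.INTER_CUBIC)[:, :]
b=cv2.resize(im[130:240,215:345],None,fx=5,fy=5,interpolation=cv2.INTER_CUBIC)
cv2.imwrite("pics/a.png",a)
cv2.imwrite("pics/b.png",b)
c=viewer.calibration("top")
for n,u,v,z in [("handle",386,297,.045),("scoop",405,268,.02),("beaker",462,242,.03),("pad",272,292,.01),("jar",169,268,.075),("mouse",207,295,.02)]:
    print(n,onz(c,u,v,z).round(3))
E
```

```text
handle [ 0.432 -0.304  0.045]
scoop [ 0.511 -0.359  0.02 ]
beaker [ 0.578 -0.511  0.03 ]
pad [ 0.452 -0.008  0.01 ]
jar [0.507 0.251 0.075]
mouse [0.444 0.162 0.02 ]
```

View pics/a.png

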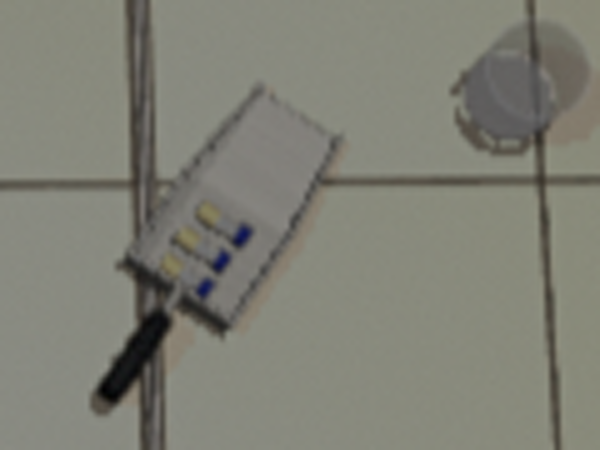

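View pics/b.png

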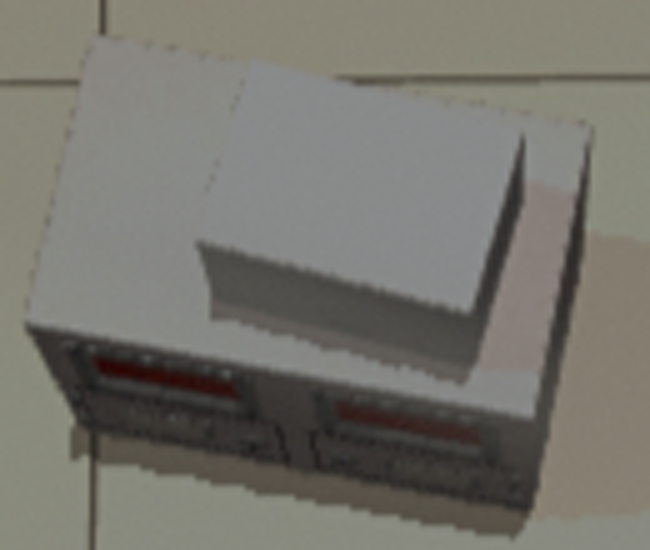

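Crop a is 5x with offset (360,225). It shows the nose corners at (260,85) and (340,135), the rear wall corners at (125,262) and (225,330), and the handle from (165,320) to (98,402). Crop b is 5x with offset (215,130). It shows the box's top corners at (28,325), (535,415), (592,127) and (97,38).

```bash
python3 - <<'E'
from h import *
c=viewer.calibration("top")
A=lambda u,v,z: onz(c,360+u/5,225+v/5,z)
B=lambda u,v,z: onz(c,215+u/5,130+v/5,z)
h1,h2=A(165,320,.056),A(98,402,.056); n1,n2=A(260,85,.018),A(340,135,.018); r1,r2=A(125,262,.034),A(225,330,.034)
n=(n1+n2)/2;r=(r1+r2)/2;h=(h1+h2)/2
print("nose",n,"rear",r,"handle",h)
for p,q in((h2,h1),(r,n),(h,n)): print(np.degrees(np.arctan2(*(q-p)[1::-1])), np.linalg.norm(q-p))
f=[B(28,325,.205),B(535,415,.205),B(592,127,.205),B(97,38,.205)]
print(np.round(f,3)); C=np.mean(f,0); v=f[0]-f[1]; w=f[3]-f[2]
yl=np.degrees([np.arctan2(-q[0],q[1]) for q in(v,w)]); print(C,yl,np.linalg.norm(v), np.linalg.norm(f[0]-f[3]))
o,d=ray(c,0,0)
print("bottom front", B(85,425,0),B(525,508,0))
yaw=np.radians(yl.mean()); Rz=np.array([[np.cos(yaw),-np.sin(yaw)],[np.sin(yaw),np.cos(yaw)]])
for s in(1,-1):print("sill",s,C[:2]+Rz@[-.075,s*.0615])
E
```

```text
nose [ 0.56774919 -0.40179712  0.018     ] rear [ 0.46619727 -0.329628    0.034     ] handle [ 0.42977707 -0.30347723  0.056     ]
-40.43106245503433 0.054866221286863505
-35.399972878441716 0.12560722870852356
-35.47393717231461 0.17362922320650612
[[ 0.661  0.103  0.205]
 [ 0.614 -0.14   0.205]
 [ 0.758 -0.169  0.205]
 [ 0.806  0.072  0.205]]
[ 0.70982411 -0.03348399  0.205     ] [-10.91305756 -11.2920863 ] 0.2469846727190298 0.14886313940128243
bottom front [0.66499419 0.10352175 0.        ] [ 0.6163856  -0.13605661  0.        ]
sill 1 [0.64807062 0.04130743]
sill -1 [ 0.624385  -0.0793905]
```

```bash
cat >> h.py <<'E'
from scipy.spatial.transform import Rotation as Ro
G=robot.tcp_to_grasp
def orient(yaw,lean):  # deg; lean>0: body back from the heading
    return Ro.from_euler('z',yaw,degrees=True)*Ro.from_euler('x',180,degrees=True)*Ro.from_euler('y',lean,degrees=True)
def cur():
    o=robot.get_obs(); R=Ro.from_euler('xyz',o["ee_rot"]); return o["tool_pos"],R,o
def go(grasp,yaw,lean,back=0.):
    """shift/turn units from current pose to grasp point pose"""
    p,R,o=cur(); T=orient(yaw,lean); z=T.apply([0,0,1])
    tp=np.array(grasp)+z*(G-back)
    s=R.inv().apply(tp-p)/.2; w=(R.inv()*T).as_rotvec(degrees=True)/30
    print("shift",s.round(3),"turn",w.round(3),"| mm",np.linalg.norm(s)*200//1,"deg",np.linalg.norm(w)*30//1)
    return s,w
E
python3 - <<'E'
from h import *
print(G); go([.43,-.303,.04],-37,45,.09)
go([.33,-.42,.16],-11,22)
E
```

```text
0.0188
shift [ 1.54  -0.935  0.573] turn [-0.678  1.396  1.629] | mm 378.0 deg 67.0
shift [ 1.097 -0.283  0.311] turn [-0.167  0.721  0.844] | mm 234.0 deg 33.0
```

```bash
python3 -m handwheel '[[0.12,-0.03,0.03,-0.02,0.09,0.1],[0.27,-0.07,0.07,-0.04,0.19,0.22],[0.43,-0.11,0.12,-0.07,0.29,0.35],[0.58,-0.15,0.17,-0.09,0.4,0.48],[0.74,-0.19,0.21,-0.12,0.5,0.6],[0.88,-0.23,0.25,-0.14,0.6,0.7],[0.98,-0.26,0.28,-0.15,0.66,0.78],[0.98,-0.26,0.28,-0.15,0.66,0.78]]' -1
python3 - <<'E'
from h import *
go([.43,-.303,.04],-37,45,.09)
E
```

```text
time: 0.82
tool_pos: [0.3166, -0.4282, 0.1468]
ee_rot: [3.141, -0.351, -0.156]
wrist_force: [-0.7, 0.2, -0.1]
width: 0.0943
finger_force: 0.0
shift [ 0.129 -0.825  0.347] turn [-0.507  0.813  0.795] | mm 180.0 deg 37.0
```

```bash
python3 -m handwheel '[[0.02,-0.12,0.05,-0.08,0.12,0.12],[0.04,-0.25,0.1,-0.16,0.24,0.24],[0.06,-0.38,0.16,-0.24,0.38,0.37],[0.08,-0.52,0.22,-0.32,0.52,0.5],[0.1,-0.64,0.27,-0.4,0.64,0.62],[0.12,-0.76,0.32,-0.47,0.75,0.73],[0.13,-0.825,0.347,-0.507,0.813,0.795],[0.13,-0.825,0.347,-0.507,0.813,0.795],[0.13,-0.825,0.347,-0.507,0.813,0.795]]'
python3 - <<'E'
from h import *
go([.43,-.303,.04],-37,45,.09)
c=viewer.calibration("wrist"); im=viewer.snapshot("wrist"); cv2.imwrite("pics/w1.png",im[:,:,::-1])
import json; json.dump({k:np.array(v).tolist() for k,v in c.items()},open("w1.json","w"))
E
```

```text
time: 1.57
tool_pos: [0.3895, -0.2761, 0.0921]
ee_rot: [3.132, -0.788, -0.636]
wrist_force: [0.1, -0.6, 0.2]
width: 0.0937
finger_force: 0.0
shift [-0.012 -0.014 -0.   ] turn [ 0.006 -0.005  0.013] | mm 3.0 deg 0.0
```

View pics/w1.png

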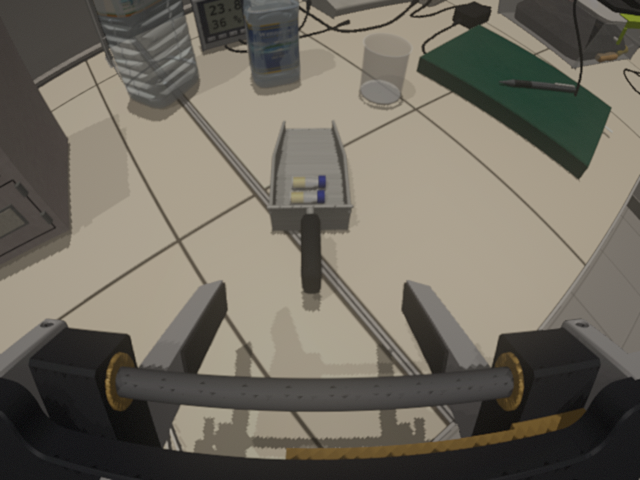

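The wrist view shows the handle's top running from (310,213) to (312,290). The rear wall corners are at (270,207) and (352,207), the nose at (284,123) and (345,124), and the fingers straddle the handle.

```bash
python3 - <<'E'
from h import *
import json
c=json.load(open("w1.json"))
P=lambda u,v,z: onz(c,u,v,z,True)
f,r=P(310,215,.056),P(312,289,.056); n=(P(284,123,.018)+P(345,124,.018))/2; w=(P(270,207,.034)+P(352,207,.034))/2
for k in("f","r","n","w"): print(k,eval(k).round(4))
for p,q in((r,f),(w,n),(r,n)): print(np.degrees(np.arctan2(*(q-p)[1::-1])), np.linalg.norm((q-p)[:2]))
d=(n-r)[:2]/np.linalg.norm((n-r)[:2])
for p,k in((f,.068),(n,-.0+.070),(w,-.05)):pass
print("grip est", f[:2]-.026*d, r[:2]+.026*d, w[:2]-.044*d, n[:2]-.164*d)
g=np.mean([f[:2]-.026*d, r[:2]+.026*d, w[:2]-.044*d, n[:2]-.164*d],0);a=np.degrees(np.arctan2(d[1],d[0]));print(g,a)
go([*g,.040],a,45)
E
```

```text
f [ 0.4522 -0.3195  0.056 ]
r [ 0.4061 -0.287   0.056 ]
n [ 0.5616 -0.4058  0.018 ]
w [ 0.47   -0.3336  0.034 ]
-35.209174122949314 0.05650232696198843
-38.25373725608285 0.1165616876652221
-37.38095987152103 0.19569271957180603
grip est [ 0.43157416 -0.3037638 ] [ 0.42672884 -0.30275646] [ 0.43507318 -0.30689738] [ 0.43125237 -0.30621257]
[ 0.43115714 -0.30490755] -37.38095987152103
shift [-0.017 -0.018  0.458] turn [-0.    -0.009  0.018] | mm 91.0 deg 0.0
```

```bash
python3 -m handwheel '[[-0.01,-0.01,0.08,0,0,0.01],[-0.02,-0.02,0.18,0,0,0.02],[-0.02,-0.02,0.28,0,0,0.02],[-0.02,-0.02,0.36,0,0,0.02],[-0.02,-0.02,0.42,0,0,0.02],[-0.02,-0.02,0.455,0,0,0.02],[-0.02,-0.02,0.455,0,0,0.02],[-0.02,-0.02,0.455,0,0,0.02]]'
python3 -m handwheel '[[0,0,0,0,0,0],[0,0,0,0,0,0],[0,0,0,0,0,0],[0,0,0,0,0,0],[0,0,0,0,0,0],[0,0,0,0,0,0],[0,0,0,0,0,0],[0,0,0,0,0,0]]' 1
python3 - <<'E'
from h import *
go([.431,-.305,.04],-37.4,45)
E
```

```text
time: 2.28
tool_pos: [0.4407, -0.3143, 0.0261]
ee_rot: [-3.139, -0.789, -0.66]
wrist_force: [0.3, 0.6, 0.2]
width: 0.0939
finger_force: 0.0
time: 2.95
tool_pos: [0.4408, -0.3114, 0.0254]
ee_rot: [-3.138, -0.789, -0.658]
wrist_force: [-0.6, 0.3, 0.6]
width: 0.0442
finger_force: 0.0
shift [0.01  0.004 0.001] turn [-0.001 -0.007 -0.007] | mm 2.0 deg 0.0
```

```bash
python3 -m handwheel '[[0,0,0,0,0,0],[0,0,0,0,0,0],[0,0,0,0,0,0],[0,0,0,0,0,0],[0,0,0,0,0,0],[0,0,0,0,0,0],[0,0,0,0,0,0],[0,0,0,0,0,0],[0,0,0,0,0,0],[0,0,0,0,0,0]]' 1
python3 - <<'E'
from h import *
g=[.431,-.305]
go([*g,.06],-37.4,37)
go([*g,.17],-37.4,37)
E
```

```text
time: 3.78
tool_pos: [0.4408, -0.3115, 0.0253]
ee_rot: [-3.138, -0.789, -0.658]
wrist_force: [1.2, -0.3, -0.3]
width: 0.0141
finger_force: 30.0
shift [ 0.068  0.003 -0.071] turn [-0.001 -0.273 -0.007] | mm 19.0 deg 8.0
shift [ 0.459  0.002 -0.458] turn [-0.001 -0.273 -0.007] | mm 129.0 deg 8.0
```

```bash
python3 - <<'E'
from h import *
g=[.431,-.305]
go([*g,.07],-37.4,52)
go([*g,.17],-37.4,52)
E
```

```text
shift [ 0.128  0.003 -0.105] turn [-0.     0.227 -0.007] | mm 33.0 deg 6.0
shift [ 0.483  0.002 -0.458] turn [-0.     0.227 -0.007] | mm 133.0 deg 6.0
```

```bash
python3 -m handwheel '[[0.02,0,-0.015,0,0.04,0],[0.05,0,-0.04,0,0.09,0],[0.09,0,-0.07,0,0.16,0],[0.13,0,-0.105,0,0.22,0],[0.19,0,-0.165,0,0.23,0],[0.26,0,-0.235,0,0.23,0],[0.33,0,-0.305,0,0.23,0],[0.4,0,-0.375,0,0.23,0],[0.45,0,-0.425,0,0.23,0],[0.48,0,-0.455,0,0.23,0]]' 1
python3 - <<'E'
from h import *
import json
c=viewer.calibration("wrist"); im=viewer.snapshot("wrist"); cv2.imwrite("pics/w2.png",im[60:360,120:520,::-1])
json.dump({k:np.array(v).tolist() for k,v in c.items()},open("w2.json","w"))
p,R,o=cur(); print(p,o["ee_rot"],o["wrist_force"],o["wrist_torque"])
E
```

```text
time: 4.62
tool_pos: [0.4429, -0.3137, 0.1592]
ee_rot: [-3.137, -0.911, -0.658]
wrist_force: [1.5, 0.0, -2.3]
width: 0.0142
finger_force: 30.0
[ 0.44348122 -0.31426291  0.16092315] [-3.13764962 -0.91395936 -0.65832175] [ 1.31180444  0.0796845  -1.01456702] [0.43364427 0.51276246 0.05680615]
```

View pics/w2.png

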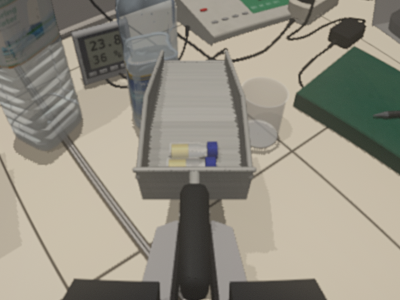

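The scoop is lifted with the vials inside. In crop coordinates (offset 120,60) the nose wall tops are near (163,62) and (225,52), and the rear-wall top corners near (137,169) and (251,170).

```bash
cat >> h.py <<'E'
def projf(c,X):
    p=np.array(c["R"])@X+np.array(c["t"]); th=np.arctan2(np.hypot(p[0],p[1]),p[2]); ph=np.arctan2(p[1],p[0])
    return np.array([c["cx"]+c["fx"]*th*np.cos(ph), c["cy"]+c["fy"]*th*np.sin(ph)])
def scoop_pt(P,slip,lean0=45.2,off=(0,0,0)):
    """world position of scoop point P (m), scoop turned nose-up by slip deg in the grip"""
    p,R,o=cur(); g=p-R.apply([0,0,1])*G
    S=R*Ro.from_euler('y',-lean0-0,degrees=True)*Ro.from_euler('x',180,degrees=True)*Ro.from_euler('y',-slip,degrees=True)
    return g+S.apply(np.array(P)-[-.094,0,.039]-np.array(off)), S
E
python3 - <<'E'
from h import *
import json
c=json.load(open("w2.json"))
for s in(-10,-5,0,5):
    print(s,[ (projf(c,scoop_pt(P,s)[0])-[120,60]).round(0).tolist() for P in([.07,.026,.018],[.07,-.026,.018],[-.05,.033,.034],[-.05,-.033,.034],[-.068,0,.056],[-.12,0,.056])], scoop_pt([.07,0,.006],s)[0].round(3), scoop_pt([0,0,0],s)[1].apply([1,0,0])[2].round(3))
E
```

```text
-10 [[163.0, 84.0], [226.0, 84.0], [136.0, 185.0], [253.0, 185.0], [195.0, 185.0], [195.0, 286.0]] [ 0.56  -0.404  0.131] -0.049
-5 [[162.0, 68.0], [227.0, 68.0], [135.0, 180.0], [254.0, 180.0], [195.0, 185.0], [194.0, 291.0]] [ 0.563 -0.406  0.146] 0.038
0 [[161.0, 53.0], [228.0, 53.0], [134.0, 176.0], [255.0, 176.0], [195.0, 185.0], [194.0, 296.0]] [ 0.564 -0.407  0.16 ] 0.125
5 [[160.0, 38.0], [229.0, 38.0], [133.0, 172.0], [256.0, 172.0], [195.0, 185.0], [194.0, 300.0]] [ 0.564 -0.407  0.175] 0.211
```

```bash
cat >> h.py <<'E'
import json,os
BOX=json.load(open("box.json")) if os.path.exists("box.json") else dict(yaw=-11.1,L=[.6481,.0413],R=[.6244,-.0794])
L0=45.2
def under(x): return np.interp(x,[-.05,.012,.07],[0,0,.006])
def pose(side,d,p,c,lat=0.,slip=0.):
    """grasp point, yaw, lean: nose d m past the face, nose-up p deg, underside c m above the sill"""
    a=np.radians(p); xs=np.linspace(-.05,.07,241); zs=under(xs)
    X=xs*np.cos(a)-zs*np.sin(a); Z=xs*np.sin(a)+zs*np.cos(a)
    X=X-X[-1]+d
    m=(X>=-.001)&(X<=.004)
    ref=Z[m].min() if m.any() else Z[-1]
    gx,gz=-.094,.039; ox=d-(.07*np.cos(a)-.006*np.sin(a))
    Gx=ox+gx*np.cos(a)-gz*np.sin(a); Gz=gx*np.sin(a)+gz*np.cos(a)-ref+.118+c
    y=np.radians(BOX["yaw"]); e=np.array([np.cos(y),np.sin(y)]); l=np.array([-e[1],e[0]])
    g=np.array(BOX[side])+e*Gx+l*lat
    return [*g,Gz],BOX["yaw"],L0+p-slip
def to(*a,**k):
    q=pose(*a,**k); print(np.round(q[0],4),q[1:],end=" "); return go(*q)
E
python3 - <<'E'
from h import *
to("R",-.05,7,.008)
E
```

```text
[ 0.4117 -0.0377  0.1388] (-11.1, 52.2) shift [-0.686 -1.032 -0.61 ] turn [ 0.694 -0.007 -0.543] | mm 276.0 deg 26.0
```

```bash
python3 -m handwheel '[[-0.01,-0.02,-0.01,0.01,0,-0.01],[-0.04,-0.06,-0.035,0.04,0,-0.03],[-0.08,-0.12,-0.07,0.08,0,-0.06],[-0.13,-0.2,-0.12,0.13,0,-0.105],[-0.19,-0.29,-0.17,0.19,0,-0.15],[-0.25,-0.38,-0.225,0.25,0,-0.2],[-0.31,-0.465,-0.275,0.315,0,-0.245],[-0.36,-0.54,-0.32,0.365,0,-0.285],[-0.39,-0.59,-0.35,0.395,0,-0.31],[-0.4,-0.6,-0.355,0.4,0,-0.315]]'
python3 - <<'E'
from h import *
to("R",-.05,7,.008)
E
```

```text
time: 5.5
tool_pos: [0.4412, -0.1544, 0.1316]
ee_rot: [-3.139, -0.9, -0.388]
wrist_force: [0.8, 0.6, -2.0]
width: 0.0142
finger_force: 30.0
[ 0.4117 -0.0377  0.1388] (-11.1, 52.2) shift [-0.194 -0.499 -0.208] turn [ 0.286  0.02  -0.229] | mm 114.0 deg 11.0
```

```bash
python3 -m handwheel '[[-0.005,-0.01,-0.005,0.01,0,-0.005],[-0.02,-0.05,-0.02,0.03,0,-0.025],[-0.045,-0.11,-0.045,0.065,0.005,-0.05],[-0.075,-0.19,-0.08,0.11,0.01,-0.09],[-0.11,-0.28,-0.115,0.16,0.01,-0.13],[-0.14,-0.36,-0.15,0.21,0.015,-0.165],[-0.165,-0.43,-0.18,0.245,0.02,-0.195],[-0.185,-0.475,-0.2,0.27,0.02,-0.22],[-0.19,-0.49,-0.205,0.28,0.02,-0.225],[-0.194,-0.499,-0.208,0.286,0.02,-0.229]]'
python3 - <<'E'
from h import *
to("R",-.05,7,.008)
c=viewer.calibration("wrist"); im=viewer.snapshot("wrist"); cv2.imwrite("pics/w3.png",im[:,:,::-1])
json.dump({k:np.array(v).tolist() for k,v in c.items()},open("w3.json","w"))
E
```

```text
time: 6.33
tool_pos: [0.4594, -0.0401, 0.1214]
ee_rot: [3.129, -0.904, -0.194]
wrist_force: [-0.0, -0.2, -1.6]
width: 0.0137
finger_force: 30.0
[ 0.4117 -0.0377  0.1388] (-11.1, 52.2) shift [-0.077  0.036 -0.145] turn [0.024 0.013 0.   ] | mm 33.0 deg 0.0
```

View pics/w3.png

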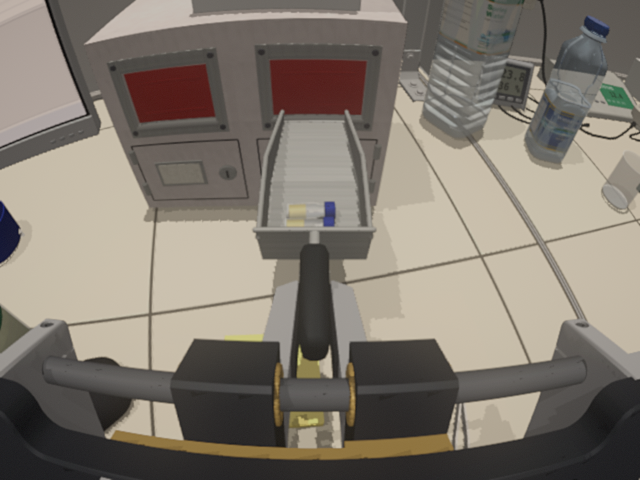

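The wrist view shows the scoop's nose just short of the right slot. The right red flap spans (270,60) to (367,60) along its top edge, and the left one has corners (124,70), (210,66), (215,118) and (131,122). All vials are still in the pan.

```bash
python3 - <<'E'
from h import *
im=cv2.imread("pics/w3.png"); c=json.load(open("w3.json"))
b,g,r=[im[:,:,i].astype(int) for i in range(3)]
m=((r>70)&(r>2.2*g)&(r>2.2*b)).astype(np.uint8)
cs=sorted(cv2.findContours(m,0,2)[0],key=cv2.contourArea)[-2:]
P=lambda q,z: onz(c,*q,z,True)
for k in cs:
    k=k[:,0,:]; s=k.sum(1); d=k[:,0]-k[:,1]
    tl,br,tr,bl=k[s.argmin()],k[s.argmax()],k[d.argmax()],k[d.argmin()]
    tl=tl+[-.5,-.5]; tr=tr+[.5,-.5]
    print(tl,tr,br,bl)
    a,bb=P(tl,.171),P(tr,.171); e=P(bl,.118),P(br,.118)
    print("top",a.round(4),bb.round(4),((a+bb)/2).round(4),np.linalg.norm(a-bb).round(4),"yaw",np.degrees(np.arctan2(-(a-bb)[0],(a-bb)[1])).round(2))
    print("bot",e[0].round(4),e[1].round(4),((e[0]+e[1])/2).round(4),np.linalg.norm(e[0]-e[1]).round(4))
p,R,o=cur(); print(p,o["ee_rot"],scoop_pt([.07,0,.006],0)[0])
for s in(-6,-3,0,3): print(s,[projf(c,scoop_pt(P_,s)[0]).round(0).tolist() for P_ in([.07,.026,.018],[.07,-.026,.018],[-.05,.033,.034],[-.05,-.033,.034])])
E
```

```text
[124.5  74.5] [204.5  64.5] [213 115] [140 121]
top [0.6543 0.0766 0.171 ] [0.6405 0.0084 0.171 ] [0.6474 0.0425 0.171 ] 0.0696 yaw -11.48
bot [0.6622 0.0792 0.118 ] [0.648  0.0101 0.118 ] [0.6551 0.0447 0.118 ] 0.0705
[270.5  60.5] [365.5  61.5] [358 104] [275 113]
top [ 0.6304 -0.0416  0.171 ] [ 0.616 -0.111  0.171] [ 0.6232 -0.0763  0.171 ] 0.0709 yaw -11.72
bot [ 0.6366 -0.0428  0.118 ] [ 0.6376 -0.116   0.118 ] [ 0.6371 -0.0794  0.118 ] 0.0732
[ 0.45941752 -0.04033754  0.12157673] [ 3.12932798 -0.90449341 -0.19433135] [ 0.60819742 -0.07112992  0.11933954]
-6 [[282.0, 134.0], [347.0, 134.0], [255.0, 244.0], [374.0, 244.0]]
-3 [[282.0, 125.0], [348.0, 125.0], [255.0, 241.0], [374.0, 241.0]]
0 [[281.0, 116.0], [348.0, 116.0], [254.0, 239.0], [375.0, 239.0]]
3 [[280.0, 106.0], [349.0, 106.0], [254.0, 236.0], [376.0, 236.0]]
```

```bash
echo '{"yaw":-11.4,"L":[0.6478,0.0420],"R":[0.6235,-0.0770]}' > box.json; python3 - <<'E'
from h import *
to("R",-.02,5,.009)
E
```

```text
[ 0.4409 -0.0402  0.1456] (-11.4, 50.2) shift [ 0.036  0.018 -0.051] turn [ 0.017 -0.054  0.005] | mm 13.0 deg 1.0
```

```bash
python3 -m handwheel '[[0.01,0.005,-0.015,0,-0.01,0],[0.02,0.01,-0.03,0.01,-0.03,0],[0.036,0.018,-0.051,0.017,-0.054,0.005],[0.036,0.018,-0.051,0.017,-0.054,0.005],[0.036,0.018,-0.051,0.017,-0.054,0.005],[0.036,0.018,-0.051,0.017,-0.054,0.005]]'
python3 - <<'E'
from h import *
to("R",-.02,5,.009);to("R",.003,5,.009);to("R",.016,5,.009); print(scoop_pt([.07,0,.006],0)[0],robot.get_obs()["wrist_force"],robot.get_obs()["wrist_torque"])
E
```

```text
time: 6.88
tool_pos: [0.4589, -0.0437, 0.133]
ee_rot: [3.14, -0.875, -0.2]
wrist_force: [-0.0, 0.1, -2.8]
width: 0.0138
finger_force: 30.0
[ 0.4409 -0.0402  0.1456] (-11.4, 50.2) shift [-0.01   0.001 -0.017] turn [ 0.004  0.002 -0.001] | mm 3.0 deg 0.0
[ 0.4635 -0.0447  0.1463] (-11.4, 50.2) shift [0.066 0.001 0.069] turn [ 0.004  0.002 -0.001] | mm 19.0 deg 0.0
[ 0.4762 -0.0473  0.1488] (-11.4, 50.2) shift [0.118 0.    0.111] turn [ 0.004  0.002 -0.001] | mm 32.0 deg 0.0
[ 0.60768653 -0.07399221  0.1262637 ] [-1.66755029e-03  1.29801741e-01 -2.75225692e+00] [0.17846926 0.81239094 0.01694006]
```

Probe in slowly, towards 16 mm past the face.

```bash
python3 -m handwheel '[[0.01,0,0.01,0,0,0],[0.02,0,0.02,0,0,0],[0.035,0,0.035,0,0,0],[0.05,0,0.05,0,0,0],[0.06,0,0.062,0,0,0],[0.066,0,0.069,0,0,0],[0.066,0,0.069,0,0,0]]'
python3 -m handwheel '[[0.008,0,0.006,0,0,0],[0.016,0,0.013,0,0,0],[0.024,0,0.02,0,0,0],[0.032,0,0.026,0,0,0],[0.04,0,0.032,0,0,0]]'
python3 -m handwheel '[[0.004,0,0.003,0,0,0],[0.008,0,0.006,0,0,0],[0.012,0,0.01,0,0,0],[0.012,0,0.01,0,0,0]]'
python3 - <<'E'
from h import *
to("R",.016,5,.009);print(scoop_pt([.07,0,.006],0)[0])
E
```

```text
time: 7.47
tool_pos: [0.4781, -0.0468, 0.1344]
ee_rot: [3.141, -0.875, -0.199]
wrist_force: [-2.6, 0.7, -0.3]
width: 0.0136
finger_force: 30.0
time: 7.88
tool_pos: [0.4871, -0.0487, 0.1354]
ee_rot: [3.141, -0.873, -0.199]
wrist_force: [-5.4, 1.5, -1.6]
width: 0.0138
finger_force: 30.0
time: 8.22
tool_pos: [0.4902, -0.0493, 0.136]
ee_rot: [3.141, -0.873, -0.199]
wrist_force: [-5.8, 0.8, -1.1]
width: 0.0135
finger_force: 30.0
[ 0.4762 -0.0473  0.1488] (-11.4, 50.2) shift [ 0.004  0.004 -0.001] turn [ 0.002  0.006 -0.   ] | mm 1.0 deg 0.0
[ 0.63893547 -0.07944256  0.12900062]
```

```bash
python3 -m handwheel '[[0.004,0,0.003,0,0,0],[0.008,0,0.006,0,0,0],[0.012,0,0.01,0,0,0],[0.012,0,0.01,0,0,0],[0.012,0,0.01,0,0,0]]'
python3 - <<'E'
from h import *
c=viewer.calibration("wrist"); im=viewer.snapshot("wrist"); cv2.imwrite("pics/w4.png",im[20:270,220:420,::-1].repeat(2,0).repeat(2,1))
o=robot.get_obs(); print(o["wrist_force"],o["wrist_torque"],scoop_pt([.07,0,.006],0)[0])
for s in(-6,-3,0,3): print(s,[((projf(c,scoop_pt(P_,s)[0])-[220,20])*2).round(0).tolist() for P_ in([.07,.026,.018],[.07,-.026,.018],[-.05,.033,.034],[-.05,-.033,.034])])
E
```

```text
time: 8.63
tool_pos: [0.4931, -0.0499, 0.1366]
ee_rot: [3.141, -0.873, -0.199]
wrist_force: [-6.4, 2.2, -1.2]
width: 0.0137
finger_force: 30.0
[-7.36397132  0.40582588 -1.42765502] [ 0.26462908  1.36421214 -0.08652394] [ 0.64187122 -0.07997121  0.12963005]
-6 [[124.0, 228.0], [253.0, 228.0], [70.0, 449.0], [307.0, 449.0]]
-3 [[122.0, 210.0], [255.0, 210.0], [69.0, 443.0], [308.0, 443.0]]
0 [[121.0, 192.0], [256.0, 192.0], [68.0, 438.0], [309.0, 438.0]]
3 [[120.0, 173.0], [257.0, 173.0], [67.0, 433.0], [310.0, 433.0]]
```

View pics/w4.png

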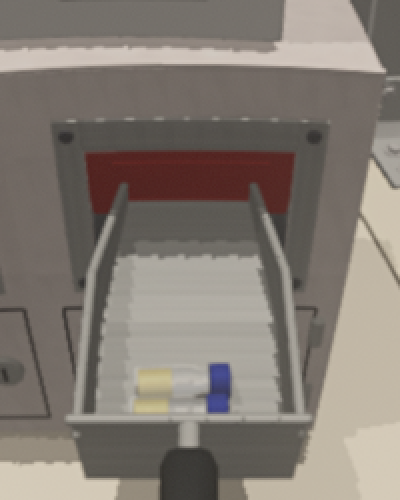

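The flap has swung in: its red lower edge has risen to row 200, with the wall tips at (123,186) and (253,186) pushing it. The force stayed at 6–7 N at 19 mm of depth, so the right compartment is the empty one. The scoop is centred in the slot.

```bash
python3 - <<'E'
from h import *
to("R",.035,5,.006);to("R",.05,5,.004);to("R",.075,5,.003)
E
```

```text
[ 0.4948 -0.0511  0.1494] (-11.4, 50.2) shift [0.056 0.004 0.06 ] turn [0.002 0.006 0.   ] | mm 16.0 deg 0.0
[ 0.5095 -0.054   0.1504] (-11.4, 50.2) shift [0.107 0.004 0.115] turn [0.002 0.006 0.   ] | mm 31.0 deg 0.0
[ 0.534  -0.059   0.1522] (-11.4, 50.2) shift [0.195 0.004 0.205] turn [0.002 0.006 0.   ] | mm 56.0 deg 0.0
```

```bash
python3 -m handwheel '[[0.01,0,0.01,0,0,0],[0.02,0,0.02,0,0,0],[0.03,0,0.032,0,0,0],[0.043,0,0.046,0,0,0],[0.056,0.002,0.06,0,0,0],[0.069,0.003,0.073,0,0,0],[0.082,0.004,0.087,0,0,0],[0.095,0.004,0.101,0,0,0],[0.107,0.004,0.115,0,0,0],[0.107,0.004,0.115,0,0,0]]'
python3 - <<'E'
from h import *
c=viewer.calibration("wrist"); im=viewer.snapshot("wrist"); cv2.imwrite("pics/w5.png",im[20:270,220:420,::-1].repeat(2,0).repeat(2,1))
o=robot.get_obs(); print(o["wrist_force"],o["wrist_torque"],scoop_pt([.07,0,.006],0)[0])
for s in(-6,-3,0,3): print(s,[((projf(c,scoop_pt(P_,s)[0])-[220,20])*2).round(0).tolist() for P_ in([.012,.033,.028],[.012,-.033,.028],[-.05,.033,.034],[-.05,-.033,.034])])
to("R",.05,5,.004);to("R",.075,5,.003);
E
```

```text
time: 9.52
tool_pos: [0.5233, -0.0568, 0.1368]
ee_rot: [3.141, -0.87, -0.199]
wrist_force: [-4.0, 1.8, -2.1]
width: 0.0139
finger_force: 30.0
[-2.85478585  0.79832168 -2.33742207] [0.41007563 1.62614891 0.09746891] [ 0.67223482 -0.08692751  0.13002463]
-6 [[91.0, 308.0], [286.0, 308.0], [70.0, 447.0], [307.0, 447.0]]
-3 [[89.0, 295.0], [288.0, 295.0], [69.0, 442.0], [308.0, 442.0]]
0 [[87.0, 282.0], [290.0, 282.0], [68.0, 437.0], [309.0, 437.0]]
3 [[86.0, 270.0], [291.0, 270.0], [67.0, 432.0], [310.0, 432.0]]
[ 0.5095 -0.054   0.1504] (-11.4, 50.2) shift [ 0.005  0.    -0.002] turn [ 0.002  0.009 -0.   ] | mm 1.0 deg 0.0
[ 0.534  -0.059   0.1522] (-11.4, 50.2) shift [0.092 0.    0.087] turn [ 0.002  0.009 -0.   ] | mm 25.0 deg 0.0
```

View pics/w5.png

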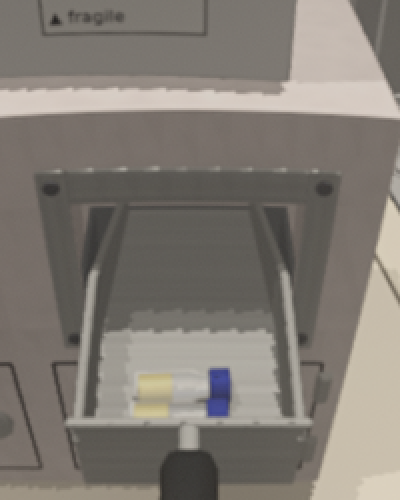

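The flap is now swung fully up and out of sight behind the slot. The vials are still in the pan (yellow ends at column 152, caps at column 218), and the walls are centred between slot edges at columns 85 and 292.

```bash
python3 -m handwheel '[[0.01,0,0.01,0,0,0],[0.02,0,0.02,0,0,0],[0.035,0,0.033,0,0,0],[0.05,0,0.047,0,0,0],[0.065,0,0.061,0,0,0],[0.08,0,0.075,0,0,0],[0.09,0,0.086,0,0,0],[0.092,0,0.088,0,0,0],[0.092,0,0.088,0,0,0]]'
python3 - <<'E'
from h import *
print(robot.get_obs()["wrist_force"])
for p in(5,-4,-13,-22): to("R",.076*np.cos(np.radians(p)),p,.003)
E
```

```text
time: 10.32
tool_pos: [0.5487, -0.062, 0.1413]
ee_rot: [3.141, -0.873, -0.199]
wrist_force: [-4.0, 0.9, -2.1]
width: 0.0136
finger_force: 30.0
[-4.01437877  0.91171906 -2.08949413]
[ 0.5347 -0.0591  0.1523] (-11.4, 50.2) shift [-0.003 -0.     0.004] turn [ 0.002  0.005 -0.   ] | mm 1.0 deg 0.0
[ 0.5397 -0.0601  0.1663] (-11.4, 41.2) shift [ 0.052 -0.    -0.023] turn [ 0.002 -0.295 -0.   ] | mm 11.0 deg 8.0
[ 0.5467 -0.0615  0.1799] (-11.4, 32.2) shift [ 0.113 -0.    -0.042] turn [ 0.002 -0.595 -0.001] | mm 24.0 deg 17.0
[ 0.5556 -0.0633  0.1926] (-11.4, 23.200000000000003) shift [ 0.177 -0.    -0.054] turn [ 0.002 -0.895 -0.001] | mm 36.0 deg 26.0
```

```bash
python3 -m handwheel '[[0.017,0,-0.007,0,-0.1,0],[0.034,0,-0.015,0,-0.2,0],[0.052,0,-0.023,0,-0.295,0],[0.072,0,-0.03,0,-0.395,0],[0.092,0,-0.036,0,-0.495,0],[0.113,0,-0.042,0,-0.595,0],[0.134,0,-0.047,0,-0.695,0],[0.155,0,-0.051,0,-0.795,0],[0.177,0,-0.054,0,-0.895,0],[0.177,0,-0.054,0,-0.895,0]]'
python3 - <<'E'
from h import *
print(robot.get_obs()["wrist_force"])
for p in(-22,-30,-39): to("R",.076*np.cos(np.radians(p)),p,.003)
E
```

```text
time: 11.15
tool_pos: [0.5657, -0.0656, 0.1781]
ee_rot: [3.141, -0.409, -0.2]
wrist_force: [-3.1, 0.6, 0.9]
width: 0.0139
finger_force: 30.0
[-3.11594382  0.5799976   0.88359908]
[ 0.5556 -0.0633  0.1926] (-11.4, 23.200000000000003) shift [-0.019 -0.001  0.007] turn [ 0.002 -0.008 -0.002] | mm 4.0 deg 0.0
[ 0.565  -0.0652  0.2028] (-11.4, 15.200000000000003) shift [ 0.032 -0.001 -0.022] turn [ 0.002 -0.275 -0.002] | mm 7.0 deg 8.0
[ 0.5768 -0.0676  0.213 ] (-11.4, 6.200000000000003) shift [ 0.093 -0.001 -0.048] turn [ 0.002 -0.575 -0.002] | mm 20.0 deg 17.0
```

```bash
python3 -m handwheel '[[-0.005,0,-0.005,0,-0.09,0],[0.01,0,-0.012,0,-0.18,0],[0.03,0,-0.022,0,-0.275,0],[0.05,0,-0.03,0,-0.375,0],[0.07,0,-0.04,0,-0.475,0],[0.093,0,-0.048,0,-0.575,0],[0.093,0,-0.048,0,-0.575,0],[0.093,0,-0.048,0,-0.575,0],[0.093,0,-0.048,0,-0.575,0],[0.093,0,-0.048,0,-0.575,0]]'
python3 - <<'E'
from h import *
print(robot.get_obs()["wrist_force"])
c=viewer.calibration("wrist"); im=viewer.snapshot("wrist"); cv2.imwrite("pics/w6.png",im[:,:,::-1])
for q in((-39,),(-42,)): to("R",.076*np.cos(np.radians(q[0])),q[0],.003)
b,g,r=[im[:,:,2-i].astype(int) for i in range(3)]
m=((b>90)&(b>1.8*r)&(b>1.5*g)).astype(np.uint8); n,_,st,ct=cv2.connectedComponentsWithStats(m); print([(s[4],k.round()) for s,k in zip(st[1:],ct[1:]) if s[4]>15])
E
```

```text
time: 11.98
tool_pos: [0.58, -0.0685, 0.1949]
ee_rot: [3.141, -0.12, -0.2]
wrist_force: [7.9, -1.2, 1.0]
width: 0.0141
finger_force: 30.0
[ 7.85178487 -1.17843634  0.99004636]
[ 0.5768 -0.0676  0.213 ] (-11.4, 6.200000000000003) shift [-0.006 -0.001  0.002] turn [ 0.002 -0.023 -0.002] | mm 1.0 deg 0.0
[ 0.581  -0.0684  0.2159] (-11.4, 3.200000000000003) shift [ 0.012 -0.001 -0.01 ] turn [ 0.002 -0.123 -0.002] | mm 3.0 deg 3.0
[(np.int32(171), array([  3., 250.]))]
```

View pics/w6.png

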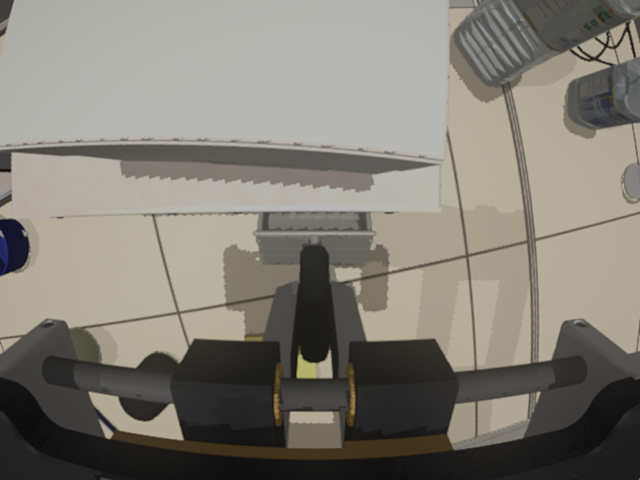

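The scoop is steeply nose-down through the right slot, seen at (315,220)–(315,300), with the gripper clear of the carton and box top. The 8 N forward force comes from the sill, so I'll ease up slightly, tilt a bit more and wait.

```bash
python3 -m handwheel '[[0,0,-0.008,0,-0.03,0],[0.004,0,-0.014,0,-0.07,0],[0.008,0,-0.02,0,-0.11,0],[0.012,0,-0.025,0,-0.15,0],[0.012,0,-0.025,0,-0.15,0],[0.012,0,-0.025,0,-0.15,0],[0.012,0,-0.025,0,-0.15,0],[0.012,0,-0.025,0,-0.15,0],[0.012,0,-0.025,0,-0.15,0],[0.012,0,-0.025,0,-0.15,0]]'
python3 - <<'E'
from h import *
for p in(-43,): to("R",.076*np.cos(np.radians(p)),p,.006)
E
```

```text
time: 12.87
tool_pos: [0.5808, -0.0686, 0.1988]
ee_rot: [3.141, -0.039, -0.2]
wrist_force: [6.5, -0.9, -0.4]
width: 0.0134
finger_force: 30.0
[ 0.5825 -0.0687  0.22  ] (-11.4, 2.200000000000003) shift [ 0.013 -0.001 -0.012] turn [ 0.002 -0.001 -0.002] | mm 3.0 deg 0.0
```

```bash
python3 -m handwheel '[[0.006,0,-0.008,0,0.05,0],[0.012,0,-0.012,0,0,0],[0.006,0,-0.01,0,0.05,0],[0.012,0,-0.012,0,0,0],[0.006,0,-0.01,0,0.05,0],[0.012,0,-0.012,0,0,0],[0.012,0,-0.012,0,0,0],[0.012,0,-0.012,0,0,0],[0.012,0,-0.012,0,0,0],[0.012,0,-0.012,0,0,0]]'
python3 - <<'E'
from h import *
print(robot.get_obs()["wrist_force"],robot.get_obs()["wrist_torque"])
for d,p in((.056,-43),(.062,-30),(.06,-20),(.045,-20),(.025,-20),(0.0,-20)): to("R",d,p,.006)
E
```

```text
time: 13.7
tool_pos: [0.58, -0.0684, 0.2001]
ee_rot: [3.141, -0.028, -0.2]
wrist_force: [0.7, -0.3, -0.3]
width: 0.014
finger_force: 30.0
[ 0.67746258 -0.2911675  -0.26801515] [-0.06112751  0.01487289 -0.02886623]
[ 0.5829 -0.0688  0.2194] (-11.4, 2.200000000000003) shift [ 0.018 -0.001 -0.002] turn [ 0.002  0.02  -0.002] | mm 3.0 deg 0.0
[ 0.5612 -0.0644  0.2078] (-11.4, 15.200000000000003) shift [-0.073 -0.001  0.05 ] turn [ 0.002  0.453 -0.002] | mm 17.0 deg 13.0
[ 0.5423 -0.0606  0.197 ] (-11.4, 25.200000000000003) shift [-0.155 -0.001  0.096] turn [ 0.002  0.787 -0.001] | mm 36.0 deg 23.0
[ 0.5276 -0.0577  0.2007] (-11.4, 25.200000000000003) shift [-0.23  -0.001  0.076] turn [ 0.002  0.787 -0.001] | mm 48.0 deg 23.0
[ 0.508  -0.0537  0.2057] (-11.4, 25.200000000000003) shift [-0.329 -0.001  0.048] turn [ 0.002  0.787 -0.001] | mm 66.0 deg 23.0
[ 0.4835 -0.0488  0.2111] (-11.4, 25.200000000000003) shift [-0.453 -0.001  0.017] turn [ 0.002  0.787 -0.001] | mm 90.0 deg 23.0
```

```bash
python3 -m handwheel '[[-0.01,0,0.01,0,0.09,0],[-0.025,0,0.02,0,0.18,0],[-0.04,0,0.03,0,0.27,0],[-0.055,0,0.04,0,0.36,0],[-0.073,0,0.05,0,0.45,0],[-0.09,0,0.06,0,0.53,0],[-0.11,0,0.072,0,0.62,0],[-0.13,0,0.084,0,0.7,0],[-0.155,0,0.096,0,0.787,0],[-0.155,0,0.096,0,0.787,0]]'
cat > chk.py <<'E'
from h import *
def caps():
    im=viewer.snapshot("wrist"); b,g,r=[im[:,:,2-i].astype(int) for i in range(3)]
    m=((b>50)&(b>1.6*r)&(b>1.5*g)).astype(np.uint8); n,_,st,ct=cv2.connectedComponentsWithStats(m)
    print("blue",[(int(s[4]),k.round()) for s,k in zip(st[1:],ct[1:]) if s[4]>8 and 230<k[0]<400 and 60<k[1]<300])
    return im
E
python3 - <<'E'
from chk import *
caps(); print(robot.get_obs()["wrist_force"])
w3=cv2.imread("pics/w3.png"); b,g,r=[w3[:,:,i].astype(int) for i in range(3)]; print("ref w3",((b>50)&(b>1.6*r)&(b>1.5*g))[150:250,230:400].sum())
for d in(.06,.045,.025,0,-.02,-.04): to("R",d,-20,.006)
E
```

```text
time: 14.53
tool_pos: [0.547, -0.0615, 0.1766]
ee_rot: [3.141, -0.435, -0.199]
wrist_force: [-1.4, -0.1, -3.4]
width: 0.0136
finger_force: 30.0
blue []
[-2.40489985  0.24653704 -3.67912407]
ref w3 205
[ 0.5423 -0.0606  0.197 ] (-11.4, 25.200000000000003) shift [ 0.019 -0.    -0.006] turn [ 0.002  0.014 -0.001] | mm 3.0 deg 0.0
[ 0.5276 -0.0577  0.2007] (-11.4, 25.200000000000003) shift [-0.042  0.    -0.054] turn [ 0.002  0.014 -0.001] | mm 13.0 deg 0.0
[ 0.508  -0.0537  0.2057] (-11.4, 25.200000000000003) shift [-0.122  0.    -0.118] turn [ 0.002  0.014 -0.001] | mm 34.0 deg 0.0
[ 0.4835 -0.0488  0.2111] (-11.4, 25.200000000000003) shift [-0.224  0.    -0.195] turn [ 0.002  0.014 -0.001] | mm 59.0 deg 0.0
[ 0.4639 -0.0448  0.2111] (-11.4, 25.200000000000003) shift [-0.315  0.    -0.237] turn [ 0.002  0.014 -0.001] | mm 78.0 deg 0.0
[ 0.4443 -0.0409  0.2111] (-11.4, 25.200000000000003) shift [-0.406  0.    -0.279] turn [ 0.002  0.014 -0.001] | mm 98.0 deg 0.0
```

```bash
python3 - <<'E'
from h import *
for d,p in ((.065,-9),(.065,2)): to("R",d,p,.005)
E
```

```text
[ 0.5335 -0.0589  0.1776] (-11.4, 36.2) shift [-0.045 -0.     0.062] turn [ 0.002  0.38  -0.001] | mm 15.0 deg 11.0
[ 0.5254 -0.0572  0.1586] (-11.4, 47.2) shift [-0.105 -0.     0.126] turn [ 0.002  0.747 -0.001] | mm 32.0 deg 22.0
```

```bash
python3 -m handwheel '[[-0.01,0,0.012,0,0.08,0],[-0.02,0,0.026,0,0.17,0],[-0.03,0,0.043,0,0.27,0],[-0.045,0,0.062,0,0.38,0],[-0.06,0,0.08,0,0.47,0],[-0.075,0,0.096,0,0.57,0],[-0.09,0,0.112,0,0.66,0],[-0.105,0,0.126,0,0.747,0],[-0.105,0,0.126,0,0.747,0]]'
python3 - <<'E'
from chk import *
im=caps(); cv2.imwrite("pics/w7.png",im[:,:,::-1]); print(robot.get_obs()["wrist_force"])
c=viewer.calibration("wrist")
hsv=cv2.cvtColor(im,cv2.COLOR_RGB2HSV); ref=cv2.cvtColor(cv2.imread("pics/w3.png"),cv2.COLOR_BGR2HSV)
print("yellow ref px",ref[212,296],ref[212,330]); 
# saturation inside the pan, from nose to rear wall
for x in(-.04,-.02,0,.02,.04,.06):
    q=[projf(c,scoop_pt([x,s*.022,.008],0)[0]) for s in(1,-1)]
    u0,u1=int(q[0][0]),int(q[1][0]); v=int(q[0][1]); row=hsv[v-4:v+5,u0:u1]; print(x,(u0,u1,v),"maxS",row[...,1].max(),"V",row[...,2].mean().round())
for d,p in ((.065,2),(.045,1),(.025,0),(0,0),(-.03,0)): to("R",d,p,.006)
E
```

```text
time: 15.33
tool_pos: [0.5419, -0.0606, 0.1484]
ee_rot: [3.141, -0.832, -0.199]
wrist_force: [-1.7, -0.4, -0.9]
width: 0.014
finger_force: 30.0
blue []
[-4.37136815 -0.09269699  0.33408789]
yellow ref px [ 23  66 185] [118 109 108]
-0.04 (278, 349, 246) maxS 30 V 89.0
-0.02 (280, 348, 219) maxS 22 V 170.0
0 (281, 346, 194) maxS 27 V 94.0
0.02 (283, 345, 172) maxS 27 V 94.0
0.04 (284, 344, 152) maxS 27 V 92.0
0.06 (285, 342, 133) maxS 34 V 118.0
[ 0.5254 -0.0572  0.1596] (-11.4, 47.2) shift [-0.017 -0.    -0.005] turn [ 0.002 -0.01  -0.   ] | mm 3.0 deg 0.0
[ 0.5063 -0.0534  0.1597] (-11.4, 46.2) shift [-0.084  0.    -0.078] turn [ 0.002 -0.043 -0.   ] | mm 22.0 deg 1.0
[ 0.4872 -0.0495  0.1596] (-11.4, 45.2) shift [-0.151  0.    -0.149] turn [ 0.002 -0.076 -0.   ] | mm 42.0 deg 2.0
[ 0.4627 -0.0446  0.1571] (-11.4, 45.2) shift [-0.245  0.    -0.233] turn [ 0.002 -0.076 -0.   ] | mm 67.0 deg 2.0
[ 0.4333 -0.0387  0.157 ] (-11.4, 45.2) shift [-0.347  0.    -0.343] turn [ 0.002 -0.076 -0.   ] | mm 97.0 deg 2.0
```

```bash
python3 -m handwheel '[[-0.02,0,-0.015,0,0,0],[-0.05,0,-0.045,0,-0.02,0],[-0.084,0,-0.078,0,-0.04,0],[-0.12,0,-0.115,0,-0.06,0],[-0.151,0,-0.149,0,-0.076,0],[-0.2,0,-0.193,0,-0.076,0],[-0.245,0,-0.233,0,-0.076,0],[-0.3,0,-0.29,0,-0.076,0],[-0.347,0,-0.343,0,-0.076,0],[-0.347,0,-0.343,0,-0.076,0]]'
python3 - <<'E'
from chk import *
im=caps(); o=robot.get_obs(); print(o["wrist_force"],scoop_pt([.07,0,.006],0)[0])
cv2.imwrite("pics/w8.png",im[:,:,::-1]); c=viewer.calibration("wrist")
b,g,r=[im[:,:,2-i].astype(int) for i in range(3)]; m=((r>60)&(r>2*g)&(r>2*b)).astype(np.uint8)
print("red",[cv2.boundingRect(k) for k in cv2.findContours(m,0,2)[0] if cv2.contourArea(k)>100])
# nose wall tops: brightest edge rows near predictions
for s in(-6,0,6): print(s,[projf(c,scoop_pt(P_,s)[0]).round(0).tolist() for P_ in([.07,.026,.018],[.07,-.026,.018],[-.05,.033,.034],[-.068,0,.056],[-.12,0,.056])])
# dark handle extent along its axis column
v=[y for y in range(200,400) if im[y,305:325].max()<70]; print("dark handle rows",v[:1],v[-1:])
tp=viewer.snapshot("top"); cv2.imwrite("pics/top1.png",tp[:,:,::-1])
t0=cv2.imread("pics/top0.png"); 
d=cv2.absdiff(t0,tp[:,:,::-1].copy()).max(2)
for n,(x,y,w,h) in dict(box=(215,130,125,60),jar=(150,250,40,40),beaker=(445,225,35,35),pad=(250,270,45,45)).items(): print(n,(d[y:y+h,x:x+w]>40).mean().round(3))
E
```

```text
time: 16.22
tool_pos: [0.4447, -0.0408, 0.141]
ee_rot: [3.141, -0.784, -0.199]
wrist_force: [-0.3, 0.3, -1.8]
width: 0.0137
finger_force: 30.0
blue []
[ 0.83991502 -0.36411124 -0.38795708] [ 0.59346599 -0.07105194  0.12233294]
red [(126, 58, 88, 52), (267, 52, 94, 49)]
-6 [[282.0, 134.0], [347.0, 134.0], [255.0, 244.0], [314.0, 248.0], [314.0, 353.0]]
0 [[281.0, 116.0], [348.0, 116.0], [254.0, 239.0], [314.0, 248.0], [314.0, 359.0]]
6 [[279.0, 98.0], [349.0, 98.0], [253.0, 234.0], [314.0, 249.0], [314.0, 364.0]]
dark handle rows [247] [359]
box 0.0
jar 0.0
beaker 0.0
pad 0.446
```

```bash
python3 - <<'E'
from h import *
go([.395,-.14,.15],-22,L0)
E
```

```text
shift [-0.086  0.547 -0.04 ] turn [-0.249 -0.001  0.249] | mm 111.0 deg 10.0
```

```bash
python3 -m handwheel '[[-0.06,0.02,-0.06,0,0,0],[-0.13,0.06,-0.12,0,0,0],[-0.14,0.13,-0.12,-0.04,0,0.04],[-0.14,0.22,-0.12,-0.08,0,0.08],[-0.13,0.31,-0.1,-0.13,0,0.13],[-0.12,0.4,-0.08,-0.18,0,0.18],[-0.1,0.49,-0.06,-0.22,0,0.22],[-0.086,0.547,-0.04,-0.249,0,0.249],[-0.086,0.547,-0.04,-0.249,0,0.249],[-0.086,0.547,-0.04,-0.249,0,0.249]]'
python3 - <<'E'
from h import *
go([.425,-.3,.10],-37.4,L0)
E
```

```text
time: 17.15
tool_pos: [0.4215, -0.1498, 0.1337]
ee_rot: [3.141, -0.782, -0.386]
wrist_force: [-0.4, -0.0, -1.6]
width: 0.0137
finger_force: 30.0
shift [0.093 0.707 0.423] turn [-0.359  0.014  0.36 ] | mm 165.0 deg 15.0
```

```bash
python3 -m handwheel '[[0.01,0.06,0.03,-0.03,0,0.03],[0.02,0.15,0.09,-0.07,0,0.07],[0.035,0.27,0.16,-0.13,0,0.13],[0.05,0.4,0.24,-0.2,0,0.2],[0.07,0.52,0.31,-0.26,0.01,0.26],[0.08,0.62,0.37,-0.31,0.01,0.31],[0.09,0.68,0.41,-0.345,0.014,0.345],[0.093,0.707,0.423,-0.359,0.014,0.36],[0.093,0.707,0.423,-0.359,0.014,0.36],[0.093,0.707,0.423,-0.359,0.014,0.36]]'
python3 - <<'E'
from h import *
o=robot.get_obs(); print(o["tool_pos"],o["qvel"].round(3))
go([.425,-.3,.045],-37.4,L0); go([.425,-.3,.0395],-37.4,L0)
E
```

```text
time: 17.98
tool_pos: [0.4365, -0.3068, 0.0869]
ee_rot: [-3.141, -0.789, -0.65]
wrist_force: [-0.5, -0.1, -2.7]
width: 0.0139
finger_force: 30.0
[ 0.4364735  -0.30676178  0.08693645] [ 0.002 -0.022  0.008 -0.    -0.002  0.001]
shift [-0.195  0.008  0.195] turn [-0.004 -0.     0.004] | mm 55.0 deg 0.0
shift [-0.215  0.008  0.214] turn [-0.004 -0.     0.004] | mm 60.0 deg 0.0
```

```bash
python3 -m handwheel '[[-0.02,0,0.02,0,0,0],[-0.06,0,0.06,0,0,0],[-0.1,0.005,0.1,0,0,0],[-0.14,0.008,0.14,0,0,0],[-0.17,0.008,0.17,0,0,0],[-0.195,0.008,0.195,0,0,0],[-0.207,0.008,0.207,0,0,0],[-0.216,0.008,0.215,0,0,0],[-0.216,0.008,0.215,0,0,0],[-0.216,0.008,0.215,0,0,0]]'
python3 - <<'E'
from h import *
print(robot.get_obs()["wrist_force"],robot.get_obs()["wrist_torque"]); go([.425,-.3,.0386],-37.4,L0)
E
```

```text
time: 18.82
tool_pos: [0.4371, -0.3103, 0.0295]
ee_rot: [3.141, -0.797, -0.651]
wrist_force: [1.8, 0.3, 2.1]
width: 0.0139
finger_force: 30.0
[1.77896653 0.31610029 2.10382587] [ 0.01255011 -0.52339525  0.3512833 ]
shift [-0.024 -0.004  0.005] turn [-0.001 -0.016  0.003] | mm 4.0 deg 0.0
```

```bash
python3 -m handwheel '[[-0.004,0,0.002,0,0.02,0],[-0.009,0,0.004,0,0.04,0],[-0.014,0,0.006,0,0.045,0],[-0.019,0,0.009,0,0.045,0],[-0.019,0,0.009,0,0.045,0]]'
python3 - <<'E'
from h import *
print(robot.get_obs()["wrist_force"],robot.get_obs()["wrist_torque"]); go([.425,-.3,.0386],-37.4,L0)
E
```

```text
time: 19.23
tool_pos: [0.4355, -0.3094, 0.0251]
ee_rot: [3.141, -0.819, -0.651]
wrist_force: [-2.3, 4.0, 9.5]
width: 0.0139
finger_force: 30.0
[-2.28647056  4.0499864   9.48895903] [-0.08173832 -0.83140675  0.39497174]
shift [-0.001 -0.006 -0.004] turn [-0.    -0.058  0.002] | mm 1.0 deg 1.0
```

```bash
python3 -m handwheel '[[0,0,-0.003,0,0,0],[0,0,-0.003,0,0,0],[0,0,-0.003,0,0,0],[0,0,-0.003,0,0,0],[0,0,-0.003,0,0,0],[0,0,-0.003,0,0,0],[0,0,-0.003,0,0,0],[0,0,-0.003,0,0,0]]' -0.3
python3 -m handwheel '[[0,0,-0.05,0,0,0],[0,0,-0.15,0,0,0],[0,0,-0.28,0,0,0],[0,0,-0.42,0,0,0],[0,0,-0.55,0,0,0],[0,0,-0.65,0,0,0],[0,0,-0.7,0,0,0],[0,0,-0.7,0,0,0],[0,0,-0.7,0,0,0]]'
python3 - <<'E'
from chk import *
im=caps(); cv2.imwrite("pics/w9.png",im[:,:,::-1])
tp=viewer.snapshot("top")[:,:,::-1].copy(); cv2.imwrite("pics/top2.png",tp)
d=cv2.absdiff(cv2.imread("pics/top0.png"),tp).max(2)
for n,(x,y,w,h) in dict(box=(215,130,125,105),jar=(150,250,40,40),beaker=(445,225,35,35),pad=(250,270,45,45),scoop=(375,235,60,70)).items(): print(n,(d[y:y+h,x:x+w]>40).mean().round(3))
c=viewer.calibration("wrist"); hsv=cv2.cvtColor(im,cv2.COLOR_RGB2HSV)
# dark handle blob in the wrist view -> level check: heights of handle ends seen at expected z
m=(im.max(2)<60).astype(np.uint8); m[330:]=0; n,_,st,ct=cv2.connectedComponentsWithStats(m)
for s,k in zip(st[1:],ct[1:]):
    if s[4]>150 and 250<k[0]<380: print(s,k.round(1)); x,y,w,h=s[:4]; print([onz(c,x+w/2,v,.056,True).round(4) for v in(y+2,y+h)])
E
```

```text
time: 19.9
tool_pos: [0.4338, -0.3079, 0.0226]
ee_rot: [-3.142, -0.814, -0.652]
wrist_force: [-0.7, 0.2, -0.1]
width: 0.0606
finger_force: 0.0
time: 20.65
tool_pos: [0.3682, -0.2554, 0.1153]
ee_rot: [3.139, -0.807, -0.651]
wrist_force: [-0.6, -0.6, -0.4]
width: 0.0612
finger_force: 0.0
blue []
box 0.0
jar 0.0
beaker 0.0
pad 0.0
scoop 0.059
[ 308  209   18   70 1095] [316.6 243.4]
[array([ 0.4437, -0.3157,  0.056 ]), array([ 0.3967, -0.2797,  0.056 ])]
```

```bash
python3 - <<'E'
from bench import robot
print(robot.close_job())
E
```

```text
the job is handed in; nothing more can be done
None
```

I emptied the three vials through the right flap, the one that swung in, and handed the job in after about 21 s. The scoop is back on the bench, and before/after pictures show its pan empty, both flaps shut and the box, carton, jar, beaker and note pad unmoved; I saw no vials inside the box and got no verdict back.

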